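Turn the filter to the air nozzle and hold the dead-man lever at half travel

TASK

Next pass of blowing out the vacuum filter: using the bar on its cap, turn the filter on its turntable until the pointed nose of the cap points at the brass nozzle on the bent bracket, and let go of it. Only then press the rubber pad of the sprung hold-to-run lever down to half of its travel with the fingertips, never to the bottom stop, and keep it there: the program finishes while still holding the lever half-way down, with the filter still facing the nozzle. Leave the cup, tumbler, comb and seam ripper where they are.

Things in the scene. Friction and masses are not known exactly. Their poses are not given: they have to be found in the camera images.
- cap_grip (a point): Grip point on the turntable's upright axis, 148 mm above the bench, in the bar that stands on the filter's cap: bar 60 mm long, 14 thick, 130 to 160 mm above the bench, the handle to turn the filter by. Cap: white, dia 86, top at 130 mm. The point's x runs along the bar towards the cap's pointed nose (flat point on the rim, tip 68 mm from the axis, at this end only); z up.
- turntable (a joint): Turn of the turntable with the filter, rad, growing anticlockwise seen from above; 0 when the nose points exactly at the nozzle. It starts between 0.5 and 1.4, turns either way against slight friction (under 0.1 N m) and stays where it is left. The pleated paper filter (dia 80 mm) stands upright, fixed on the disc (dia 130 mm).
- nozzle_tip (a point): Centre of the open end of the brass air nozzle, 85 mm above the bench and 78 mm from the turntable's axis. The nozzle (dia 16 mm) lies level, points at the axis, and is fixed on a bent steel bracket 105 mm high on the same stand. The stand differs in place and direction from start to start.
- pad (a point): Rubber pad on the lever's free end, 44 mm along the lever, 50 wide, 12 thick; origin at the centre of its top face; when released its x is level towards the hinge, z up; it tips with the lever. Pad centre above the bench: 98 mm released, 77 mm at half travel, 56 mm at the bottom stop; it also moves 7 mm away from the hinge down to half travel. Spring push: 5 N released, 8 N half, 11 N bottom.
- lever (a joint): Lever angle, rad: 0 released (pad up, 21 degrees above level), 0.18 half travel, 0.36 bottom stop (bar level); springs back when released. A steel bar hinged 50 mm above the bench, 120 mm from the pad, on a fixed grey box 170 x 70 x 35 mm that stands to the left or right of the filter; its pad end is towards the robot, within 25 degrees.
- cyclone_cup: Bystander: open green see-through cyclone cup, dia 60 mm at the foot, 94 mm at the rim, 100 mm high, loose; origin at the centre of its underside. It stands at the opposite side of the filter from the lever.
- tumbler: Bystander: glass tumbler, dia 72 mm, 90 mm high, loose; origin at the centre of its underside.
- comb: Bystander: flat plastic comb tool, 130 x 39 x 6 mm, lying loose near the robot; origin under its middle, x along it.
- ripper: Bystander: steel seam ripper, about 115 mm long, 10 mm thick, lying loose; origin under its middle, x along it.
- stand: The fixed stand that carries the turntable, filter and bracket: dark steel base plate 150 x 150 x 15 mm; origin on the bench under the turntable's axis, x towards the nozzle bracket, z up.
- valve_box: The fixed grey box 170 x 70 x 35 mm that carries the lever, with the hinge between two steel cheeks 60 mm from its middle; origin under its middle, x from the pad end to the hinge end, z up.
Mind the look-alikes: they are no part of the job. Several things have the shape of the valve_box; the one meant has the colours described above.

How it is judged:
On the way, in this order (a step that is already met when the one before it is completed fails the run):
1. the nose points at the nozzle, the filter is at rest and let go, the lever is still up (value of joint turntable between -0.17 and 0.17 rad and value of joint lever below 0.06 rad and velocity of joint turntable between -0.1 and 0.1 rad/s and contact force between the fingers and stand below 0.2 N), for 0.2 s.
2. the fingertips hold the lever at half travel (value of joint turntable between -0.17 and 0.17 rad and value of joint lever between 0.12 and 0.24 rad and contact force between the fingers and valve_box above 2 N), for 0.5 s.
At the end, for the whole second after the job is handed in: The fingers press on the lever with more than 2 N and the lever stands still at 0.18 +/- 0.06 rad (half travel), the turntable within 0.17 rad of facing the nozzle and not touched (all of step 2 and contact force between the arm and stand below 0.5 N and velocity of joint lever between -0.1 and 0.1 rad/s); the arm keeps its last pose, push and grip.
It fails at once if the lever is pushed to its bottom stop (value of joint lever above 0.335 rad).
It fails at once if the lever is pressed while the filter does not face the nozzle (value of joint lever above 0.09 rad and not (value of joint turntable between -0.17 and 0.17 rad)).
It fails at once if the cup, tumbler, comb or seam ripper is moved by more than 3 cm (distance of any of cyclone_cup, tumbler, comb, ripper from where it was at the start of the episode above 0.03 m).
It also fails if it takes over 42 s, if anything falls off the work surface, if the arm or the gripper's body presses on something with over 40 N, if the wrist force passes 120 N, or if a joint passes its speed limit or range.

ROBOT

A 7-joint arm with a two-finger parallel gripper is mounted at the origin on the work surface. World frame = base frame: x ahead of the robot, y to its left, z up, the work surface at z = 0. Lengths are in m, angles in rad, forces in N, time in s.
With the tool pointing down it reaches from about 0.425 to 0.95 m from the base axis. Payload 4.7 kg.
Tool frame: the origin (TCP) lies at the very end of the fingers, on their centre line; the grasp point (between the pads) lies 19 mm behind it (ctrl.grasp_offset is the distance from the TCP to the grasp point, in m); z points along the fingers, y is the line along which they close (so a half turn about z gives the same grasp; the last joint's range is limited). The gripper opens to 87 mm and grips with 3 to 60 N. Pads are 19 mm wide; open, the fingers measure 117 mm over their backs; the gripper's body (75 mm by 190 mm) begins 51 mm behind the grasp point.
Start: joints at [-1.176, 0.469, -0.049, 1.532, 0.024, 1.141, -0.082], TCP at [0.278, 0.615, 0.223] pointing down, gripper open.
Joint ranges: [-2.59, 2.59], [-0.33, 1.99], [-1.39, 1.29], [0.1, 2.45], [-1.04, 4.18], [0.21, 1.99], [-2.66, 2.66]. Speed limits (rad/s): [2.57, 2.57, 3.14, 3.14, 3.14, 3.14, 3.14].

INTERFACE

Orientations are given as [roll, pitch, yaw] about the fixed x, y, z axes, in that order (R = Rz(yaw) Ry(pitch) Rx(roll)).
In Python, from cell import ctrl gives the robot as it stands.
- The arm moves only by the tool drive_tool, never from a script. Its argument "rows" is a list of rows, each a list of 3 entries, a list of its own where there are three numbers: the shift along the world's x, y, z normalised to -1 to 1, where 1 is 1000 mm, then the turn, a rotation vector about the world's x, y, z normalised to -1 to 1, where 1 is 180 degrees, then the gripper command: -1 is shut, 1 is fully open, values between are in proportion. A call has 1 to 8 rows; each row is the pose to reach, as a shift and turn from the pose commanded when the call began, turning the shorter way round; what a row does not reach only later rows make up. A row lasts 1/10 s, in which the tool goes at most 50 mm and 8.59 degrees, less where a joint would pass 70% of its speed; a pose out of reach is approached as far as the arm can. A call with a number of a shift or a turn outside -1 to 1 is refused whole. A call with a gripper value outside its range is refused whole. The fingers move at their own pace and stop on an object; "newtons" is the grip in N (left out, the last holds). Time passes only in rows, so rows that repeat a pose let the fingers close. It gives the time, the measured TCP pose, the force, the opening and the grip force at its end, in the units of the state.
- ctrl.sense(): the state, without advancing time (a new reading comes with each control period).
- ctrl.snapshot(name): name is "side" or "top"; returns a dict with "frame" (480x640x3 uint8, red, green, blue), "fovy" (degrees; the focal length in pixels is half the picture's height over the tangent of half this angle, whatever the lens; pixels are square), "cx", "cy" (the principal point, pixels), "rvec" (rotation vector, rad) and "tvec" (3), from world to camera coordinates, as OpenCV has them. Camera axes: x right, y down, z forward; pixel columns grow to the right and rows downward; lengths in m; the calibration is good to about 2 mm. A picture is of the moment at which its call begins. There is no depth.
- ctrl.close_job(): hands the job in; it is judged then, once.
The state is a dict: "clock": time; "joint_pos": joint angles; "qvel": joint speeds; "effort": joint torques, N m; "position": TCP position; "ee_rot": TCP orientation; "contact_force": force on the tool from outside, world axes, zero at the start; "torque": the same for the moment, N m; "gripper_width": opening from 0.0 (shut) to 1.0 (fully open); "grip_force": force on a finger pad.
Only numpy, scipy, OpenCV 4.12 (cv2) and the standard library are available. Lean on these libraries where they do the work, as an engineer would, in place of code of your own. Each camera call takes 0.05 s, during which the arm holds its last target. There are 200 camera calls.

## Working session

There is one attempt and no reset: what is moved stays moved. The work goes in short steps, Python scripts to look and compute and a tool call to move; the robot and the scene stay as the last step left them, time stands still between calls to the robot, and variables do not carry over. Pictures are saved under pics/ and viewed, at most 10 in all, crops included, and the job is handed in when it is done.

Besides the shell and the picture viewer there is one more tool, called in YAML: its name, and indented under it one key for each argument. drive_tool: Moves the arm, as the interface text tells. Its arguments: {"type":"object","properties":{"rows":{"type":"array","items":{"type":"array"}},"newtons":{"type":"number"}},"required":["rows"]}

```bash
mkdir -p pics; cat > h.py <<'E'
import numpy as np, cv2
from cell import ctrl
def snap(n,f):
    s=ctrl.snapshot(n); cv2.imwrite(f'pics/{f}.png',s['frame'][:,:,::-1]); np.save(f'pics/{f}.npy',dict(s),allow_pickle=True); return s
def load(f): return np.load(f'pics/{f}.npy',allow_pickle=True).item()
def ray(s,u,v):
    f=240/np.tan(np.radians(s['fovy'])/2); R,_=cv2.Rodrigues(np.array(s['rvec'],float)); t=np.array(s['tvec'],float).ravel()
    d=R.T@np.array([(u-s['cx'])/f,(v-s['cy'])/f,1]); return -R.T@t,d/np.linalg.norm(d)
def onz(s,u,v,z):
    o,d=ray(s,u,v); return o+d*(z-o[2])/d[2]
def proj(s,p):
    f=240/np.tan(np.radians(s['fovy'])/2); R,_=cv2.Rodrigues(np.array(s['rvec'],float)); c=R@np.array(p)+np.array(s['tvec'],float).ravel()
    return np.array([s['cx']+f*c[0]/c[2], s['cy']+f*c[1]/c[2]])
E
python3 - <<'E'
from h import *
for n in('top','side'):
    s=snap(n,n+'0'); print(n,s['fovy'],s['cx'],s['cy'],ray(s,320,240), [k for k in s])
print(ctrl.sense())
E
```

```text
top 42.9951167988816 322.444972484204 231.25551696739603 (array([0.3298316 , 0.10256997, 1.45988137]), array([ 0.13158962,  0.00156852, -0.99130304])) ['frame', 'fovy', 'cx', 'cy', 'rvec', 'tvec']
side 44.26671085502199 317.09863630611756 241.55023534113198 (array([0.45075082, 1.21671673, 0.95684051]), array([ 0.04445116, -0.79996077, -0.59840359])) ['frame', 'fovy', 'cx', 'cy', 'rvec', 'tvec']
{'clock': 0.1, 'joint_pos': array([-1.17586548,  0.46934123, -0.04858406,  1.53357057,  0.02412016,
        1.14098568, -0.08229391]), 'qvel': array([ 0.00061257, -0.00103714, -0.00018059, -0.00265348, -0.00023539,
        0.00066134, -0.00033246]), 'effort': array([ 6.14802830e-04, -5.09171677e+01, -8.11886927e-02, -2.36826915e+01,
       -6.14240323e-02,  3.45186610e-02,  4.69155509e-05]), 'position': array([0.27737689, 0.61479079, 0.22161917]), 'ee_rot': array([-3.13987602e+00,  8.23837581e-05,  2.71779560e+00]), 'contact_force': array([-0.47915484,  0.70981062, -0.27824239]), 'torque': array([ 0.05880525,  0.00376477, -0.03820612]), 'grip_force': 0.0, 'gripper_width': 0.9987938893779846}
```

View pics/top0.png

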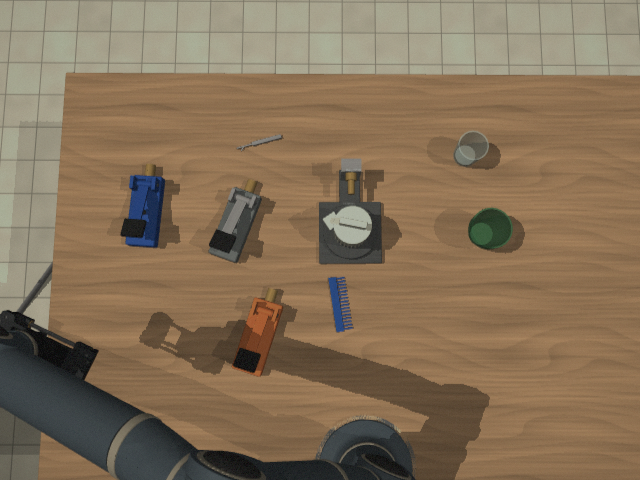

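View pics/side0.png

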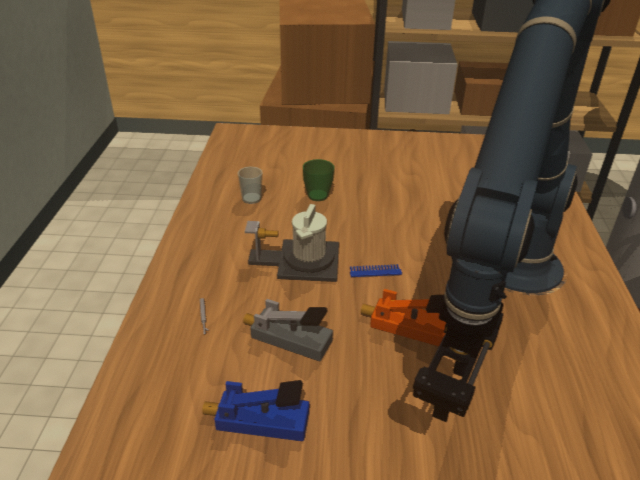

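The top view (up = +x, left = +y) shows the cap at about (352,226) with its nose near (325,220), the nozzle at (351,180), the grey lever box at (236,223) and its black pad at (222,240). The blue and orange boxes are the look-alikes.

```bash
python3 - <<'E'
from h import *
s=load('top0'); im=s['frame']; hsv=cv2.cvtColor(im,cv2.COLOR_RGB2HSV)
def region(m,x0,x1,y0,y1):
    r=np.zeros_like(m); r[y0:y1,x0:x1]=m[y0:y1,x0:x1]; return r
# cap
m=region(cv2.inRange(hsv,(0,0,150),(180,60,255)),315,385,195,255)
c=max(cv2.findContours(m,0,1)[0],key=cv2.contourArea)
w=np.array([onz(s,u,v,.13)[:2] for u,v in c[:,0]])
# brass nozzle
n=region(cv2.inRange(hsv,(12,110,90),(30,255,255)),340,364,165,205)
ys,xs=np.nonzero(n); print('nozzle px',len(xs),xs.min(),xs.max(),ys.min(),ys.max())
# black pad
p=region(cv2.inRange(hsv,(0,0,0),(180,255,38)),200,245,222,262)
pc=max(cv2.findContours(p,0,1)[0],key=cv2.contourArea); r=cv2.minAreaRect(pc); print('pad',r,[onz(s,*q,.098).round(4) for q in cv2.boxPoints(r)],onz(s,*r[0],.098))
# base plate
b=region(cv2.inRange(hsv,(0,0,0),(180,90,90)),310,390,195,270)
bc=max(cv2.findContours(b,0,1)[0],key=cv2.contourArea); r=cv2.minAreaRect(bc); print('base',r,onz(s,*r[0],.015),[onz(s,*q,.015).round(4) for q in cv2.boxPoints(r)])
ax=onz(s,*r[0],.015)[:2]
for tag,q in(('cap',w),):
    d=np.linalg.norm(q-ax,axis=1); i=d.argmax(); print('cap far',q[i],d[i],'mean',q.mean(0),len(q)); 
cc,rr=cv2.minEnclosingCircle((w*1000).astype(np.float32)); print(cc,rr)
v=im[150:280,190:400]; cv2.imwrite('pics/crop.png',cv2.resize(v[:,:,::-1],None,fx=3.8,fy=3.8,interpolation=2))
E
```

```text
nozzle px 207 346 363 165 200
pad ((222.28082275390625, 240.91781616210938), (22.705982208251953, 18.14137840270996), 20.556047439575195) [array([0.4972, 0.3556, 0.098 ]), array([0.536 , 0.3425, 0.098 ]), array([0.518, 0.294, 0.098]), array([0.4794, 0.3073, 0.098 ])] [0.50759813 0.32484824 0.098     ]
base ((350.0, 229.0), (68.0, 62.0), 90.0) [0.5485462  0.03302169 0.015     ] [array([0.6314, 0.1078, 0.015 ]), array([ 0.632 , -0.0422,  0.015 ]), array([ 0.467 , -0.0405,  0.015 ]), array([0.4664, 0.107 , 0.015 ])]
cap far [0.55326053 0.09824337] 0.0653918341552509 mean [0.54129524 0.038619  ] 183
(544.2640380859375, 45.50064468383789) 53.50458908081055
```

View pics/crop.png

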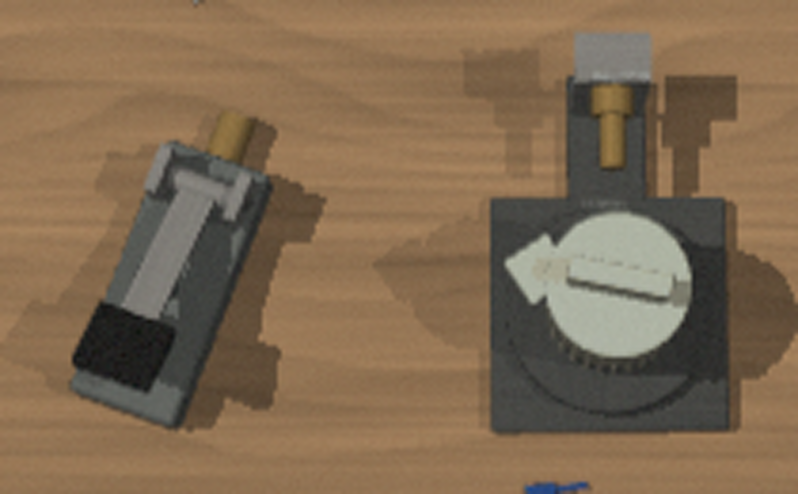

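The crop (3.8× from pixel 190,150) shows the cap's circle centred at (619,285), nose tip at (505,264), the base plate corners at (491,199) to (727,432), the nozzle's end at (612,168), and the pad's corners near (103,303), (176,323), (150,391), (72,362).

```bash
python3 - <<'E'
from h import *
s=load('top0'); W=lambda u,v,z:onz(s,190+u/3.8,150+v/3.8,z)[:2]
np.set_printoptions(precision=4,suppress=True)
cap=W(619,285,.13); print('cap',cap,'rad',np.linalg.norm(W(692,285,.13)-cap))
nt=W(505,264,.128); print('nose',nt,np.linalg.norm(nt-cap))
C=[W(*q,.015) for q in((491,199),(726,199),(727,432),(491,432))]; b=np.mean(C,0); print('base',b,[np.linalg.norm(C[i]-C[i-1]) for i in range(4)])
e=(C[0]+C[1]-C[2]-C[3]); sd=np.degrees(np.arctan2(e[1],e[0])); 
nz=W(612,168,.090); print('nozzle',nz,np.linalg.norm(nz-cap),'dir',np.degrees(np.arctan2(*(nz-cap)[::-1])),'stand dir',sd)
print('nose dir',np.degrees(np.arctan2(*(nt-cap)[::-1])))
a,c=W(568,257,.16),W(675,280,.16); print('bar',a,c,(a+c)/2,np.linalg.norm(a-c),np.degrees(np.arctan2(*(a-c)[::-1])))
P=[W(*q,z) for q,z in zip(((103,303),(176,323),(150,391),(72,362)),(.09,.09,.106,.106))]; p=np.mean(P,0);e=P[0]+P[1]-P[2]-P[3]
print('pad',p,[np.linalg.norm(P[i]-P[i-1]) for i in range(4)],np.degrees(np.arctan2(e[1],e[0])))
h=W(210,185,.05); B=[W(*q,.035) for q in((165,142),(271,180),(181,428))]; print('hinge~',h,np.linalg.norm(h-p),np.degrees(np.arctan2(*(h-p)[::-1])),'box',B,np.degrees(np.arctan2(*(B[1]-B[2])[::-1])),'centre',(B[0]+B[2])/2)
s2=load('side0')
for q in((*cap,.13),(*p,.098),(*nz,.085)): print('side',proj(s2,q))
E
```

```text
cap [0.5401 0.0321] rad 0.04246036607578441
nose [0.5525 0.0985] 0.06748505569953214
base [0.5393 0.0326] [np.float64(0.14842801357910831), np.float64(0.14930798699580114), np.float64(0.14848115202818454), np.float64(0.14773652837052587)]
nozzle [0.6179 0.034 ] 0.07780957363519707 dir 1.3692382080981484 stand dir -0.03955871093580131
nose dir 79.38931229113071
bar [0.5514 0.0627] [0.5384 0.0019] [0.5449 0.0323] 0.06221585509831948 77.93979037353138
pad [0.5082 0.3233] [np.float64(0.040268886291211586), np.float64(0.04550430965804777), np.float64(0.04433288666300485), np.float64(0.04935471032892598)] -18.278856992426775
hinge~ [0.6144 0.2813] 0.11421921982610012 -21.543338483566103 box [array([0.6449, 0.3121]), array([0.6208, 0.2451]), array([0.4646, 0.2977])] -18.62449729005047 centre [0.5548 0.3049]
side [310.8029 220.1221]
side [314.8345 312.9174]
side [279.6235 233.7331]
```

drive_tool:
  rows:
    - [[0.03, -0.06, 0.03], [0, 0, -0.04], 0]
    - [[0.05, -0.1, 0.04], [0, 0, -0.08], 0]
    - [[0.07, -0.15, 0.04], [0, 0, -0.12], 0]
    - [[0.09, -0.19, 0.04], [0, 0, -0.16], 0]
    - [[0.11, -0.24, 0.04], [0, 0, -0.2], 0]
    - [[0.13, -0.29, 0.04], [0, 0, -0.21], 0]
    - [[0.13, -0.29, 0.04], [0, 0, -0.21], 0]
  newtons: 20

```text
clock: 0.8
position: [0.4093, 0.3201, 0.2625]
ee_rot: [-3.141, 0.002, 2.051]
contact_force: [0.4, -0.1, -0.8]
gripper_width: 0.526
grip_force: 0.0
```

drive_tool:
  rows:
    - [[0.02, -0.045, 0], [0, 0, -0.04], 0]
    - [[0.04, -0.09, 0], [0, 0, -0.08], 0]
    - [[0.06, -0.135, 0], [0, 0, -0.12], 0]
    - [[0.08, -0.18, 0], [0, 0, -0.16], 0]
    - [[0.1, -0.22, -0.01], [0, 0, -0.2], 0]
    - [[0.12, -0.26, -0.02], [0, 0, -0.219], 0]
    - [[0.131, -0.288, -0.04], [0, 0, -0.219], 0]
    - [[0.131, -0.288, -0.05], [0, 0, -0.219], 0]

```text
clock: 1.6
position: [0.5387, 0.0318, 0.2112]
ee_rot: [-3.141, 0.003, 1.362]
contact_force: [-0.6, 0.6, -0.4]
gripper_width: 0.5
grip_force: 0.0
```

```bash
python3 - <<'E'
from h import *
s=snap('side','side1'); t=snap('top','top1'); st=ctrl.sense(); print(st['position'],st['ee_rot'])
a=s['frame'][150:300,220:420]; a=cv2.resize(a,None,fx=3.9,fy=3.9,interpolation=2)
cv2.imwrite('pics/s1.png',a[:,:,::-1])
E
```

```text
[0.53712901 0.03703122 0.21070315] [-3.13758936e+00  1.40938318e-03  1.36870234e+00]
```

View pics/s1.png

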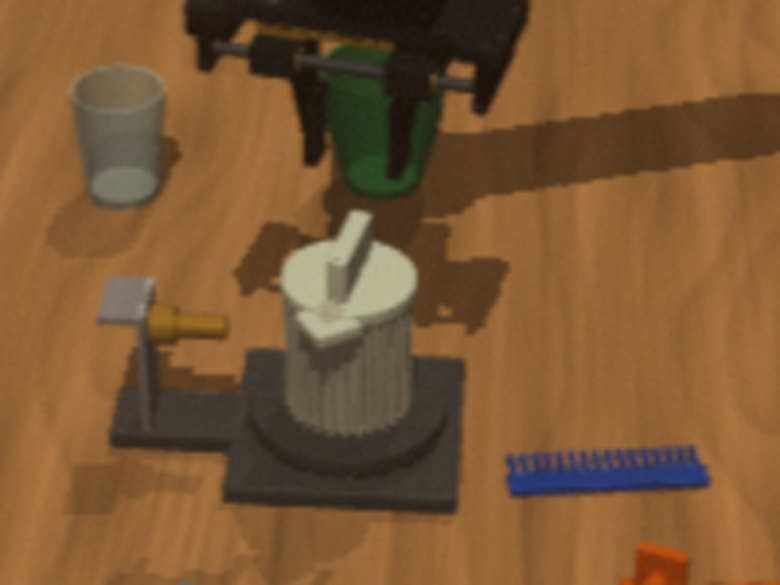

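The side crop shows the open fingers at (315,160) and (395,175), straddling the bar at (350,245) below; the tool is about 5 mm off in y, which I correct on the way down.

drive_tool:
  rows:
    - [[0.001, -0.005, -0.03], [0, 0, 0], 0]
    - [[0.001, -0.005, -0.06], [0, 0, 0], 0]
    - [[0.001, -0.005, -0.077], [0, 0, 0], 0]
    - [[0.001, -0.005, -0.077], [0, 0, 0], -1]
    - [[0.001, -0.005, -0.077], [0, 0, 0], -1]
    - [[0.001, -0.005, -0.077], [0, 0, 0], -1]
    - [[0.001, -0.005, -0.077], [0, 0, 0], -1]
    - [[0.001, -0.005, -0.077], [0, 0, 0], -1]
  newtons: 15

```text
clock: 2.5
position: [0.5426, 0.0323, 0.137]
ee_rot: [3.134, -0.002, 1.37]
contact_force: [6.5, -1.0, -2.9]
gripper_width: 0.163
grip_force: 15.0
```

drive_tool:
  rows:
    - [[0.002, 0, 0], [0, 0, -0.02], -1]
    - [[0.002, 0, 0], [0, 0, -0.05], -1]
    - [[0.002, 0, 0], [0, 0, -0.08], -1]
    - [[0.002, 0, 0], [0, 0, -0.11], -1]
    - [[0.002, 0, 0], [0, 0, -0.14], -1]
    - [[0.002, 0, 0], [0, 0, -0.17], -1]
    - [[0.002, 0, 0], [0, 0, -0.2], -1]
    - [[0.002, 0, 0], [0, 0, -0.22], -1]

```text
clock: 3.3
position: [0.5416, 0.0329, 0.1369]
ee_rot: [-3.141, -0.001, 0.677]
contact_force: [-3.0, 0.7, 5.7]
gripper_width: 0.158
grip_force: 15.0
```

drive_tool:
  rows:
    - [[0, 0, 0], [0, 0, -0.03], -1]
    - [[0, 0, 0], [0, 0, -0.06], -1]
    - [[0, 0, 0], [0, 0, -0.09], -1]
    - [[0, 0, 0], [0, 0, -0.12], -1]
    - [[0, 0, 0], [0, 0, -0.15], -1]
    - [[0, 0, 0], [0, 0, -0.18], -1]
    - [[0, 0, 0], [0, 0, -0.215], -1]
    - [[0, 0, 0], [0, 0, -0.215], -1]

```text
clock: 4.1
position: [0.5413, 0.0339, 0.1369]
ee_rot: [-3.139, 0.001, 0.003]
contact_force: [-4.0, 3.2, 8.0]
gripper_width: 0.16
grip_force: 15.0
```

drive_tool:
  rows:
    - [[0, 0, 0], [0, 0, 0], -1]
    - [[0, 0, 0], [0, 0, 0], -1]
    - [[0, 0, 0], [0, 0, 0], 0]
    - [[0, 0, 0], [0, 0, 0], 0]
    - [[0, 0, 0], [0, 0, 0], 0]
    - [[0, 0, 0.03], [0, 0, 0], 0]
    - [[0, 0, 0.07], [0, 0, 0], 0]
    - [[0, 0, 0.11], [0, 0, 0], 0]

```text
clock: 4.9
position: [0.5411, 0.0319, 0.2465]
ee_rot: [3.141, 0.001, 0.003]
contact_force: [0.5, 0.5, -0.7]
gripper_width: 0.492
grip_force: 0.0
```

drive_tool:
  rows:
    - [[-0.005, 0.03, 0], [0, 0, 0.04], -1]
    - [[-0.01, 0.075, 0], [0, 0, 0.08], -1]
    - [[-0.015, 0.12, 0], [0, 0, 0.12], -1]
    - [[-0.02, 0.165, 0], [0, 0, 0.16], -1]
    - [[-0.03, 0.21, 0], [0, 0, 0.2], -1]
    - [[-0.035, 0.25, 0], [0, 0, 0.24], -1]
    - [[-0.041, 0.28, 0], [0, 0, 0.28], -1]
    - [[-0.041, 0.293, 0], [0, 0, 0.32], -1]

```text
clock: 5.7
position: [0.4988, 0.3296, 0.245]
ee_rot: [-3.14, -0.0, 1.02]
contact_force: [-0.1, 0.4, 0.9]
gripper_width: 0.008
grip_force: 0.0
```

drive_tool:
  rows:
    - [[0, 0, -0.04], [0, 0, 0.04], -1]
    - [[0, 0, -0.08], [0, 0, 0.077], -1]
    - [[0, 0, -0.11], [0, 0, 0.077], -1]
    - [[0, 0, -0.11], [0, 0, 0.077], -1]
    - [[0, 0, -0.11], [0, 0, 0.077], -1]

```text
clock: 6.2
position: [0.5011, 0.3251, 0.1359]
ee_rot: [3.141, 0.0, 1.25]
contact_force: [-0.1, -1.1, 0.6]
gripper_width: 0.005
grip_force: 0.0
```

```bash
python3 - <<'E'
from h import *
t=snap('top','top2'); s=snap('side','side2'); st=ctrl.sense(); print(st['position'],st['ee_rot'],st['contact_force'])
a=cv2.resize(t['frame'][150:280,190:400],None,fx=3.8,fy=3.8,interpolation=2); cv2.imwrite('pics/t2.png',a[:,:,::-1])
a=cv2.resize(s['frame'][200:370,220:420],None,fx=3.5,fy=3.5,interpolation=2); cv2.imwrite('pics/s2.png',a[:,:,::-1])
E
```

```text
[0.50202087 0.32589208 0.1375977 ] [ 3.13926208e+00 -2.92753070e-03  1.25024402e+00] [-0.2769486  -0.07439866  0.22001217]
```

View pics/t2.png

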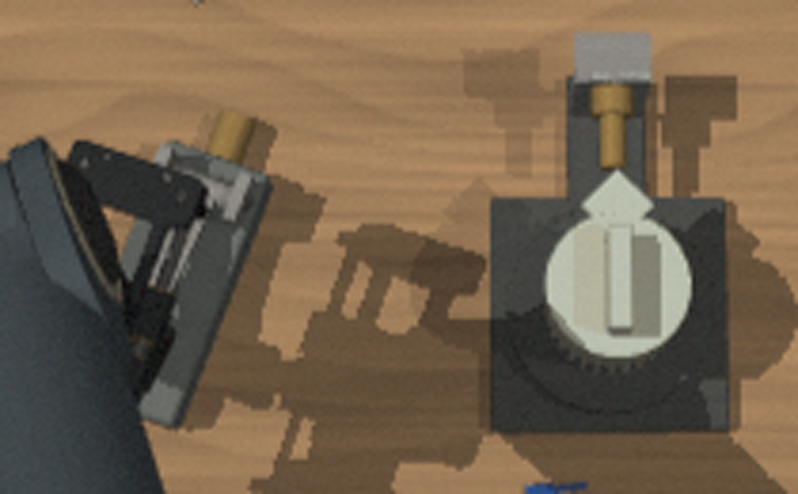

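View pics/s2.png

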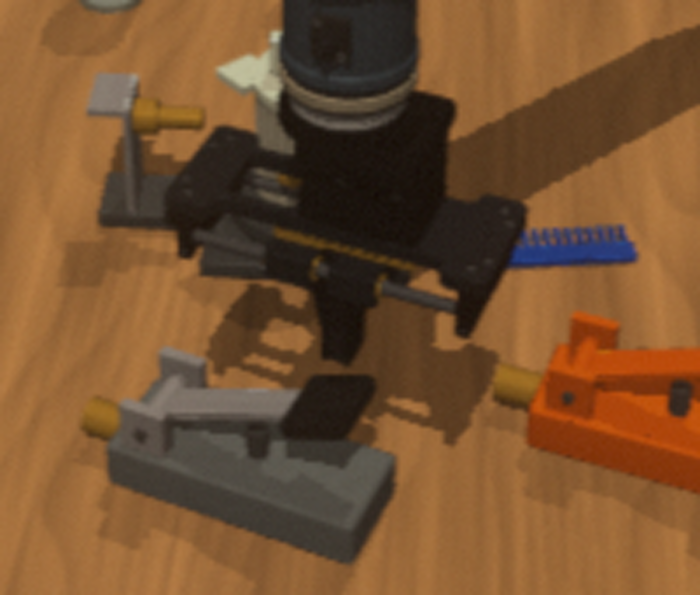

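The top crop shows the nose tip at (618,170) facing the nozzle end at (612,168), with the bar upright in the picture. The side crop shows the shut fingertips at (343,360), over the middle of the grey lever's pad at (332,405).

drive_tool:
  rows:
    - [[0, 0, -0.02], [0, 0, 0], -1]
    - [[0, 0, -0.03], [0, 0, 0], -1]
    - [[0, 0, -0.037], [0, 0, 0], -1]
    - [[0, 0, -0.042], [0, 0, 0], -1]
    - [[0, 0, -0.046], [0, 0, 0], -1]
    - [[0, 0, -0.05], [0, 0, 0], -1]
    - [[0, 0, -0.05], [0, 0, 0], -1]
    - [[0, 0, -0.05], [0, 0, 0], -1]

```text
clock: 7.1
position: [0.5007, 0.3265, 0.0869]
ee_rot: [-3.141, -0.002, 1.251]
contact_force: [-1.9, 1.0, 6.8]
gripper_width: 0.005
grip_force: 2.9
```

drive_tool:
  rows:
    - [[0, 0, -0.003], [0, 0, 0], -1]
    - [[0, 0, -0.006], [0, 0, 0], -1]
    - [[0, 0, -0.008], [0, 0, 0], -1]
    - [[0, 0, -0.008], [0, 0, 0], -1]
    - [[0, 0, -0.008], [0, 0, 0], -1]
    - [[0, 0, -0.008], [0, 0, 0], -1]
    - [[0, 0, -0.008], [0, 0, 0], -1]
    - [[0, 0, -0.008], [0, 0, 0], -1]

```text
clock: 7.9
position: [0.4999, 0.3269, 0.079]
ee_rot: [-3.14, -0.002, 1.252]
contact_force: [-4.5, 1.4, 7.3]
gripper_width: 0.008
grip_force: 3.4
```

```bash
python3 - <<'E'
from h import *
s=snap('side','side3'); st=ctrl.sense(); print(st['position'],st['contact_force'],st['clock'])
b=load('side0')
a=np.hstack([cv2.resize(x['frame'][290:365,240:340],None,fx=4,fy=4,interpolation=2) for x in (b,s)]); cv2.imwrite('pics/s3.png',a[:,:,::-1])
# predicted pad top centre and corners in the side view for lever angles 0 / 0.18 / 0.36
H=np.array([.6117,.2858]);d=np.array([-.948,.319]);n=np.array([-.319,-.948])
for z,r in((.098,.112),(.077,.119),(.056,.120)):
    tilt=dict({.098:.3665,.077:.1865,.056:0.})[z]
    for sgn in(1,-1):
        e=H+d*(r+sgn*.022*np.cos(tilt))
        print(z,'free' if sgn>0 else 'hinge side',[((proj(s,(*(e+w*.025*n),z+sgn*.022*np.sin(tilt)))-(240,290))*4+(400,0)).round() for w in(1,-1)])
E
```

```text
[0.49991739 0.32692348 0.07901029] [-3.68914869  0.91447398  8.29779354] 7.95
0.098 free [array([759.,  59.]), array([723., 121.])]
0.098 hinge side [array([687.,  60.]), array([649., 121.])]
0.077 free [array([772.,  98.]), array([737., 160.])]
0.077 hinge side [array([697.,  86.]), array([660., 147.])]
0.056 free [array([773., 132.]), array([738., 195.])]
0.056 hinge side [array([698., 109.]), array([661., 171.])]
```

View pics/s3.png

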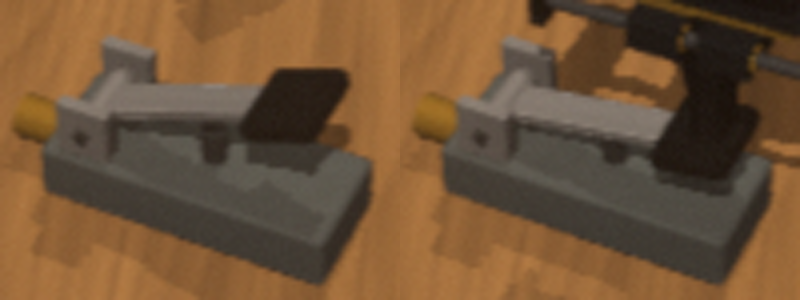

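The right half of the picture shows the pad's far free corner at (758,110). The half-travel prediction, corrected by the offset seen in the released pose, is (762,108), so the lever is at half travel; the 8 N force agrees. I'll hold a moment, then hand in.

drive_tool:
  rows:
    - [[0, 0, 0], [0, 0, 0], -1]
    - [[0, 0, 0], [0, 0, 0], -1]
    - [[0, 0, 0], [0, 0, 0], -1]
    - [[0, 0, 0], [0, 0, 0], -1]
    - [[0, 0, 0], [0, 0, 0], -1]
    - [[0, 0, 0], [0, 0, 0], -1]
    - [[0, 0, 0], [0, 0, 0], -1]
    - [[0, 0, 0], [0, 0, 0], -1]

```text
clock: 8.75
position: [0.4999, 0.3269, 0.079]
ee_rot: [-3.14, -0.002, 1.252]
contact_force: [-3.6, 1.1, 6.5]
gripper_width: 0.009
grip_force: 3.4
```

```bash
python3 -c "
from cell import ctrl
s=ctrl.sense(); print(s['position'],s['contact_force']); print(ctrl.close_job())"
```

```text
[0.49989845 0.32694618 0.07900939] [-3.64441934  1.10512229  6.49773215]
the job is handed in; nothing more can be done
None
```

I handed in the job at about 8.8 s: the filter's nose faces the nozzle and is let go, and the fingertips hold the lever at half travel with about 6.5 N; the hand-in returned no verdict.

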